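Gearmotor in the jig, spacer sleeve on its shaft

TASK

Set the small gearmotor, shaft up, squarely and fully down in the square pocket of the blue jig. Then slide the brass spacer sleeve over its shaft, keeping hold of it until it is down on the motor's top face, and let go. Leave the other things on the bench where they are.

Things in the scene. Friction and masses are not known exactly. Their poses are not given: they have to be found in the camera images.
- motor: Loose gearmotor standing on the bench, shaft up: a 42 mm square, 46 mm tall block (aluminium ends, black middle) with a bright steel shaft in the centre of its top, 12 mm in diameter and standing 40 mm above the top face, its top 4 mm tapered to 6 mm. About 0.32 kg. Origin: centre of the underside; z up along the shaft, x and y square to the side faces. Any quarter turn fits the jig.
- shaft_foot (a point): Point on the shaft's axis at the motor's top face, 46 mm above the motor's underside; axes as the motor. The sleeve's underside comes to rest here.
- shaft_tip (a point): Point on the shaft's axis at its top, 86 mm above the motor's underside.
- jig: Fixed blue plastic jig, 90 x 90 mm, 25 mm tall, with a square pocket in its middle. Origin: centre of the underside; x and y along the sides of the block and pocket.
- pocket (a point): Centre of the pocket's floor, 10 mm above the bench; axes as the jig. The pocket is 46 x 46 mm (2 mm clear of the motor all round) and 15 mm deep, the top 5 mm bevelled outward at 45 degrees to 56 x 56 mm.
- sleeve: Loose brass spacer sleeve standing on end: a tube 28 mm outside, 15 mm bore, 22 mm tall, about 80 g. Origin: centre of the underside; z along the bore.
- grey_ring: Bystander: grey plastic ring lying flat, 40 mm outside, 26 mm bore, 12 mm tall. Origin: centre of the underside.
- bottle: Bystander: amber bottle with black cap, 68 mm in diameter, 170 mm tall. Origin: centre of the underside.
- screwdriver: Bystander: green-handled screwdriver, 155 mm long, 26 mm thick, lying along its x axis. Origin: on the bench, near the middle.
- marker: Bystander: white marker pen with black cap, 135 mm long, 14 mm thick, lying along its x axis. Origin: on the bench, at its middle.
- carton: Bystander: yellow box, 50 x 65 mm, 50 mm tall. Origin: centre of the underside.
- scissors: Bystander: scissors with orange handles, 170 mm long, 8 mm thick, lying flat along their x axis. Origin: on the bench, near the pivot.
Not all that is in view belongs to the job. Of the things that look like the motor, the smaller one is meant.

How it is judged:
By the outcome, as a careful person would: the job done as asked, in the order asked, and still so for the second after the job is handed in, with the robot touching nothing.
It also fails if it takes over 58 s, if anything falls off the work surface, if the arm or the gripper's body presses on something with over 40 N, if the wrist force passes 120 N, or if a joint passes its speed limit or range.

ROBOT

A 7-joint arm with a two-finger parallel gripper is mounted at the origin on the work surface. World frame = base frame: x ahead of the robot, y to its left, z up, the work surface at z = 0. Lengths are in mm, angles in degrees, forces in N, time in s.
With the tool pointing down it reaches from about 350 to 900 mm from the base axis. Payload 19.9 kg.
Tool frame: the origin (TCP) lies on the centre line of the jaws, within the pads' length; the fingertips stand ctrl.tcp_to_tips ahead of it and the grasp point (between the pads) is the TCP (ctrl.tcp_to_tips is the distance from the TCP to the fingertips, in mm); z points along the fingers, y is the line along which they close (so a half turn about z gives the same grasp; the last joint's range is limited). The gripper opens to 94 mm and grips with 3 to 60 N. Pads are 16 mm wide; open, the fingers measure 119 mm over their backs; the gripper's body (75 mm by 177 mm) begins 78 mm behind the grasp point.
Start: joints at [69.872, 23.915, -0.59, 92.452, 0.269, 63.638, -3.037], TCP at [190.537, -595.228, 224.425] pointing down, gripper open.
Joint ranges: [-161.28, 161.28], [-22.2, 115.67], [-73.04, 71.86], [3.21, 147.25], [-68.34, 248.33], [10.77, 114.83], [-161.83, 161.83]. Speed limits (degrees/s): [108.29, 108.29, 136.94, 136.94, 172.46, 172.46, 172.46].

INTERFACE

Orientations are given as [roll, pitch, yaw] about the fixed x, y, z axes, in that order (R = Rz(yaw) Ry(pitch) Rx(roll)).
In Python, from workcell import ctrl gives the robot as it stands. The module is installed in compiled form; this text tells all that it offers.
- The arm moves only by the shell command python3 -m inch 'ROWS' [OPENING]. ROWS is JSON, a list of rows, each a list of 4 numbers: the shift along the tool's x, y, z in m, then the turn about the tool's z in rad. A call has 1 to 10 rows; each row is the pose to reach, as a shift and turn from the pose commanded when the call began, along the tool's axes at that moment; what a row does not reach only later rows make up. A row lasts 1/8 s, in which the tool goes at most 62.5 mm and 10.7 degrees, less where a joint would pass 70% of its speed; a pose out of reach is approached as far as the arm can. A call with a gripper value outside its range is refused whole. OPENING is the opening, from 0 (shut) to 1 (fully open), set as the call begins (- or left out, the last holds). The fingers move at their own pace and stop on an object; the grip force is fixed at half the most. Time passes only in rows, so rows that repeat a pose let the fingers close. It gives the time, the measured TCP pose, the force, the opening and the grip force at its end, in the units of the state.
- ctrl.get_obs(): the state, without advancing time (a new reading comes with each control period).
- ctrl.grab_frame(name): name is "scene" or "top"; returns the picture (420x560x3 uint8, red, green, blue); there is no depth.
- ctrl.camera_model(name): a dict with "fx", "fy", "cx", "cy" (pixels), "R" (3x3) and "t" (3): a world point X has camera coordinates R X + t. Camera axes: x right, y down, z forward; pixel columns grow to the right and rows downward; lengths in mm; the calibration is good to about 2 mm. A picture is of the moment at which its call begins. camera_model takes no time and is no camera call.
- ctrl.hand_in(): hands the job in; it is judged then, once.
The state is a dict: "time": time; "joint_positions": joint angles; "qvel": joint speeds; "effort": joint torques, N m; "tool_pos": TCP position; "orientation": TCP orientation; "wrist_force": force on the tool from outside, world axes, zero at the start; "ft_torque": the same for the moment, N m; "grip_width": opening from 0.0 (shut) to 1.0 (fully open); "grasp_force": force on a finger pad.
Only numpy, scipy, OpenCV 4.12 (cv2) and the standard library are available. Lean on these libraries where they do the work, as an engineer would, in place of code of your own. Each camera call takes 0.05 s, during which the arm holds its last target. There are 200 camera calls.

## Working session

There is one attempt and no reset: what is moved stays moved. The work goes in short steps, Python scripts to look and compute and a shell command to move; the robot and the scene stay as the last step left them, time stands still between calls to the robot, and variables do not carry over. Pictures are saved under pics/ and viewed, at most 10 in all, crops included, and the job is handed in when it is done.

```bash
mkdir -p pics
python3 - <<'E'
from workcell import ctrl
import cv2
for n in ("scene","top"):
    cv2.imwrite(f"pics/{n}0.png",ctrl.grab_frame(n)[:,:,::-1]); m=ctrl.camera_model(n); print(n,m)
o=ctrl.get_obs(); print(o, ctrl.tcp_to_tips)
E
```

```text
scene {'fx': 491.5895436735299, 'fy': 491.5895436735299, 'cx': 277.5296879949159, 'cy': 205.25475216518717, 'R': array([[ 8.90464945e-01,  4.55051647e-01, -4.24285557e-04],
       [ 3.37816670e-01, -6.61678538e-01, -6.69373894e-01],
       [-3.04880434e-01,  5.95910657e-01, -7.42925575e-01]]), 't': array([-553.87678179, -102.41959075, 1336.82351188])}
top {'fx': 425.90941045144336, 'fy': 425.90941045144336, 'cx': 268.94288194201386, 'cy': 207.54647245645145, 'R': array([[ 0.02297014, -0.99967473,  0.01108159],
       [-0.98642147, -0.02446586, -0.16240106],
       [ 0.16261936, -0.00720075, -0.9866626 ]]), 't': array([  37.25401917,  608.20381827, 1092.10503116])}
{'time': 0.1, 'joint_positions': array([69.87260161, 23.94241125, -0.58958319, 92.48164122,  0.26826754,
       63.63759123, -3.03793277]), 'qvel': array([-0.08886908, -0.0644781 , -0.06684452, -0.16446578,  0.01652071,
        0.06902872,  0.03393213]), 'effort': array([ 2.87050738e-03, -8.52582693e+01,  6.40960224e-01, -4.26694643e+01,
       -4.88087547e-02,  1.64639053e-02,  1.10761939e-04]), 'tool_pos': array([ 190.42982393, -594.95502905,  223.9151161 ]), 'orientation': array([-1.79939866e+02,  4.17568768e-03,  1.77476992e+01]), 'wrist_force': array([0.802907  , 0.49079432, 0.38311307]), 'ft_torque': array([0.02053016, 0.02590451, 0.02458938]), 'grasp_force': 0.0, 'grip_width': 0.9992456514469612} 19.0
```

View pics/top0.png

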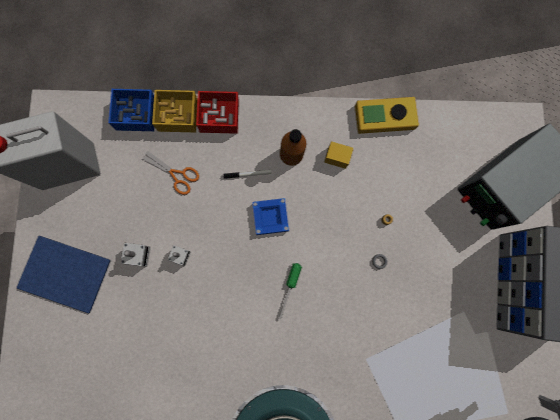

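View pics/scene0.png

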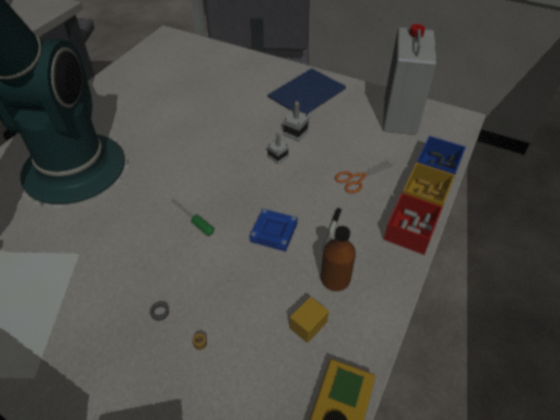

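Top view: two motor-like things stand at (134,255) and (178,256). The one at (178,256) is smaller, so it is the one meant. The brass sleeve is at (387,220), with the grey ring at (379,261) as a bystander. The jig is at (271,217). In the scene view the same items are the large motor (295,123), small motor (278,150), sleeve (200,340) and jig (274,230). I'll confirm in one enlarged composite.

Run:
```python
import cv2,numpy as np
t=cv2.imread("pics/top0.png");s=cv2.imread("pics/scene0.png")
def c(im,x,y,w=66,h=50,k=6):
    p=cv2.resize(im[y:y+h,x:x+w],None,fx=k,fy=k,interpolation=cv2.INTER_CUBIC)
    for i in range(0,w,10):
        cv2.line(p,(i*k,0),(i*k,6),(0,0,255),1);cv2.putText(p,str(x+i),(i*k,16),0,.35,(0,0,255))
    for i in range(0,h,10):
        cv2.line(p,(0,i*k),(6,i*k),(0,0,255),1);cv2.putText(p,str(y+i),(8,i*k+4),0,.35,(0,0,255))
    return p
a=np.vstack([np.hstack([c(t,130,230),c(s,250,105)]),np.hstack([c(t,240,192),c(t,355,205)])])
cv2.imwrite("pics/crop1.png",a);print(a.shape)
```

```text
(600, 792, 3)
```

View pics/crop1.png

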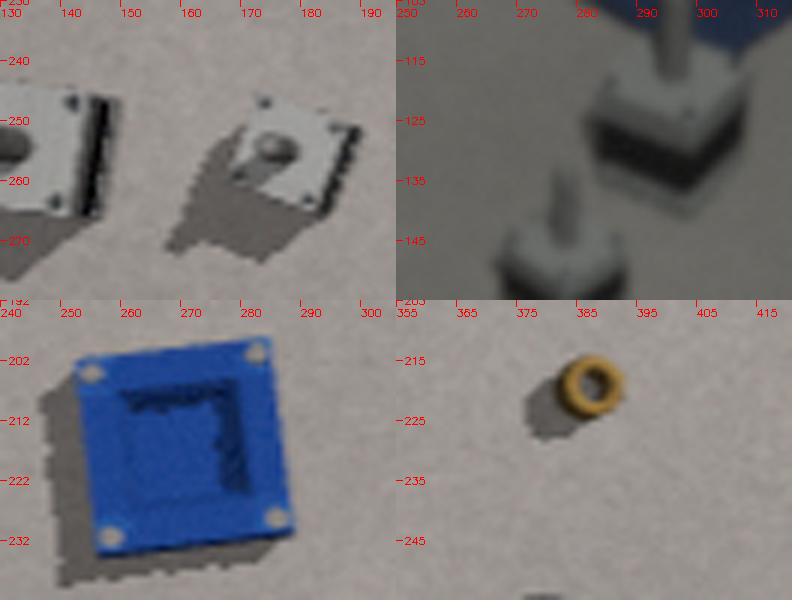

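The crop confirms it: two motors are in view, and the smaller one at (178,255) has a top face about 16 px across against about 21 px for the other. Its screw corners are at about (174,247), (186,251), (181,263) and (170,259). The jig's screws give its centre at (270,216), and the sleeve's top centre is at (387.5,219).

```bash
cat > h.py <<'E'
import numpy as np
from workcell import ctrl
def bp(n,u,v,z):
    m=ctrl.camera_model(n);R=np.array(m["R"]);t=np.array(m["t"])
    d=R.T@[(u-m["cx"])/m["fx"],(v-m["cy"])/m["fy"],1];c=-R.T@t
    return (c+d*(z-c[2])/d[2])[:2]
def pj(n,X):
    m=ctrl.camera_model(n);p=np.array(m["R"])@X+m["t"];return np.array([m["fx"]*p[0]/p[2]+m["cx"],m["fy"]*p[1]/p[2]+m["cy"]])
def sq(n,pts,z):  # 4 corner points in order -> centre, yaw mod 90
    w=np.array([bp(n,*p,z) for p in pts]);e=np.roll(w,-1,0)-w
    a=np.degrees(np.angle(np.exp(4j*np.arctan2(e[:,1],e[:,0])).mean()))/4
    return w.mean(0).round(1),round(a,1),np.linalg.norm(e,axis=1).round(1)
E
python3 - <<'E'
from h import *
c=lambda x,y,ox,oy,px,py:(ox+(x-px+.5)/6-.5,oy+(y-py+.5)/6-.5)
print("motor",sq("top",[c(x,y,130,230,0,0) for x,y in[(264,103),(338,128),(308,200),(238,175)]],46))
print("jig",sq("top",[c(x,y,240,192,0,300) for x,y in[(92,374),(257,353),(278,517),(111,537)]],25))
print("jigcorn",sq("top",[c(x,y,240,192,0,300) for x,y in[(77,360),(268,338),(293,530),(97,555)]],25))
print("sleeve",bp("top",387.5,218.7,22))
print("big",bp("top",133,254,60), "screwdr",bp("top",295,270,13),"ring",bp("top",379,261,12))
print("scene check: motor foot/tip, sleeve top")
m=sq("top",[c(x,y,130,230,0,0) for x,y in[(264,103),(338,128),(308,200),(238,175)]],46)[0]
print(pj("scene",[*m,86]),pj("scene",[*m,46]),pj("scene",[*bp("top",387.5,218.7,22),22]))
E
```

```text
motor (array([475.6, 289.9]), np.float64(-17.9), array([34.6, 33.7, 32.8, 33.1]))
jig (array([588.7,  47.3]), np.float64(8.4), array([76.1, 76.1, 76.2, 75.3]))
jigcorn (array([588.5,  47.6]), np.float64(8.1), array([88.1, 89.1, 89.4, 90. ]))
sleeve [ 588.74441004 -274.22682244]
big [474.30230196 402.3240865 ] screwdr [443.81052923 -22.87074151] ring [ 473.36519616 -251.32661212]
scene check: motor foot/tip, sleeve top
[278.10089    133.01376243] [278.09440215 144.52086478] [199.87789549 337.60604899]
```

```bash
python3 -m inch '[[0.458,-0.216,0,-0.45],[0.458,-0.216,0,-0.45],[0.458,-0.216,0,-0.45],[0.458,-0.216,0,-0.45],[0.458,-0.216,0,-0.45],[0.458,-0.216,0,-0.45],[0.458,-0.216,0,-0.45],[0.458,-0.216,0,-0.45],[0.458,-0.216,0,-0.45]]' 0.9
cat >> h.py <<'E'
def go(x,y,z,yaw):  # shift in tool axes (m) and turn (rad) from the measured pose
    o=ctrl.get_obs();p=o["tool_pos"];a=np.radians(o["orientation"][2]);d=np.array([x,y,z])-p
    t=(o["orientation"][2]-yaw+180)%360-180
    print("t",round(o["time"],2),"pos",p.round(1),"rpy",o["orientation"].round(1),"F",o["wrist_force"].round(1))
    print("row",np.round([(d[0]*np.cos(a)+d[1]*np.sin(a))/1e3,(d[0]*np.sin(a)-d[1]*np.cos(a))/1e3,-d[2]/1e3,np.radians(t)],4))
E
python3 -c "
from h import *;go(475.6,289.9,180,72.1)"
```

```text
time: 1.23
tool_pos: [563.5, -245.3, 223.9]
orientation: [-179.9, -0.1, 43.9]
wrist_force: [-1.0, -0.8, -0.8]
grip_width: 0.898
grasp_force: 0.0
t 1.23 pos [ 563.5 -245.3  223.9] rpy [-1.799e+02 -1.000e-01  4.390e+01] F [-1.  -0.8 -0.8]
row [ 0.3077 -0.4467  0.0439 -0.4923]
```

```bash
python3 -m inch '[[0.308,-0.447,0.04,-0.49],[0.308,-0.447,0.04,-0.49],[0.308,-0.447,0.04,-0.49],[0.308,-0.447,0.04,-0.49],[0.308,-0.447,0.04,-0.49],[0.308,-0.447,0.04,-0.49],[0.308,-0.447,0.04,-0.49],[0.308,-0.447,0.04,-0.49],[0.308,-0.447,0.04,-0.49],[0.308,-0.447,0.04,-0.49]]' >/dev/null
python3 -c "
from h import *;import cv2
go(475.6,289.9,36,72.1)
t=ctrl.grab_frame('top');s=ctrl.grab_frame('scene')
a=np.hstack([cv2.resize(t[210:310,120:220],None,fx=4,fy=4,interpolation=2),cv2.resize(s[80:180,225:325],None,fx=4,fy=4,interpolation=2)])
cv2.imwrite('pics/a.png',a[:,:,::-1])"
```

```text
t 2.48 pos [475.  288.9 184. ] rpy [-179.9   -0.    71.8] F [ 0.2 -0.4 -0. ]
row [ 0.0011  0.0003  0.148  -0.0044]
```

View pics/a.png

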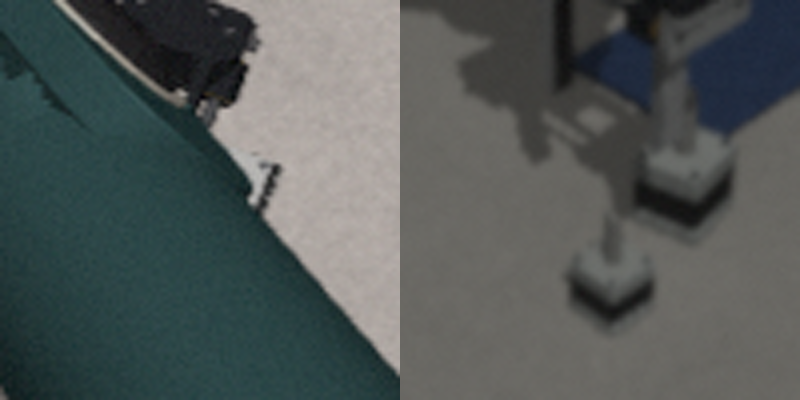

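The fixed views show the small motor clear below the fingers, with its shaft at crop (610,230) and nothing in the way. Descending.

```bash
python3 -m inch '[[0.001,0,0.04,0],[0.001,0,0.08,0],[0.001,0,0.11,0],[0.001,0,0.13,0],[0.001,0,0.144,0],[0.001,0,0.144,0],[0.001,0,0.144,0]]' 
python3 -c "
from h import *
go(475.6,289.9,36,72.1)"
```

```text
time: 3.45
tool_pos: [477.1, 287.5, 41.3]
orientation: [180.0, -0.0, 71.6]
wrist_force: [0.5, 0.6, 0.3]
grip_width: 0.899
grasp_force: 0.0
t 3.45 pos [477.1 287.5  41.3] rpy [180.   -0.   71.6] F [0.5 0.6 0.3]
row [ 0.0018 -0.0022  0.0053 -0.0086]
```

```bash
python3 -m inch '[[0.002,-0.002,0.005,-0.008],[0.002,-0.002,0.005,-0.008],[0.002,-0.002,0.005,-0.008]]' >/dev/null
python3 -c "
from h import *
go(475.6,289.9,36,72.1)"
python3 -m inch '[[0,0,0,0],[0,0,0,0],[0,0,0,0],[0,0,0,0],[0,0,0,0],[0,0,0,0],[0,0,0,0],[0,0,0,0]]' 0.2
python3 -c "
from h import *
go(475.6,289.9,36,72.1)"
```

```text
t 3.83 pos [475.3 289.9  35.6] rpy [180.   -0.   72.1] F [ 0.4  0.2 -0.4]
row [ 0.0001  0.0003 -0.0004 -0.0004]
time: 4.82
tool_pos: [475.4, 289.8, 35.5]
orientation: [-180.0, -0.0, 72.1]
wrist_force: [1.7, 1.2, -0.2]
grip_width: 0.441
grasp_force: 30.0
t 4.83 pos [475.4 289.8  35.5] rpy [-180.    -0.    72.1] F [ 1.7  1.2 -0.2]
row [ 0.0001  0.0002 -0.0005 -0.0006]
```

Holding the motor (0.441 × 94 ≈ 41.5 mm). Lifting and carrying it over the jig.

```bash
python3 -m inch '[[0,0,-0.03,0],[0,0,-0.07,0],[-0.04,0.037,-0.08,-0.1],[-0.08,0.074,-0.08,-0.2],[-0.12,0.111,-0.08,-0.3],[-0.16,0.148,-0.08,-0.4],[-0.185,0.172,-0.08,-0.457],[-0.196,0.182,-0.08,-0.457],[-0.196,0.182,-0.08,-0.457],[-0.196,0.182,-0.08,-0.457]]'
python3 -m inch '[[0,0,0,0],[0,0,0,0]]' >/dev/null
python3 -c "
from h import *;import cv2
go(588.6,47.5,70,98.3)
t=ctrl.grab_frame('top');s=ctrl.grab_frame('scene')
print(pj('scene',[588.6,47.5,ctrl.get_obs()['tool_pos'][2]+50]))
a=np.hstack([cv2.resize(t[165:265,220:320],None,fx=4,fy=4,interpolation=2),cv2.resize(s[160:260,225:325],None,fx=4,fy=4,interpolation=2)])
cv2.imwrite('pics/b.png',a[:,:,::-1])"
```

```text
time: 6.08
tool_pos: [587.5, 49.1, 115.5]
orientation: [-180.0, -0.0, 98.3]
wrist_force: [-0.5, 0.8, -2.9]
grip_width: 0.447
grasp_force: 30.0
t 6.33 pos [587.9  48.1 115.5] rpy [180.   -0.   98.3] F [ 0.1 -0.8 -2.2]
row [-0.0007  0.0006  0.0455  0.0001]
[273.73454483 184.07301267]
```

View pics/b.png

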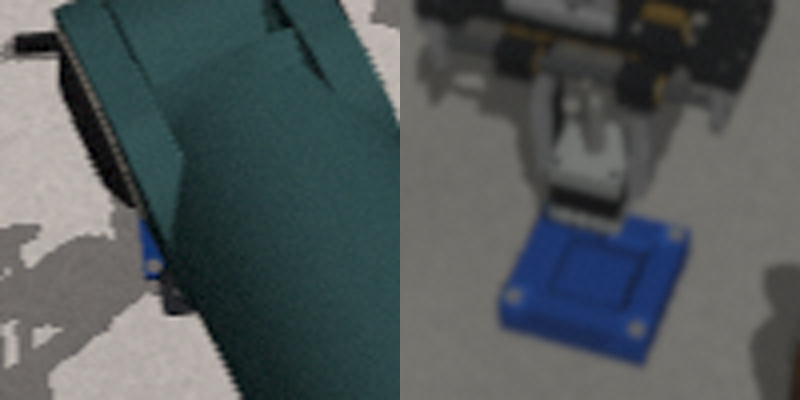

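The scene half shows the motor held level over the jig; its visible lower edge runs (549,212)–(617,232) in the crop. The top half is hidden by the arm. I'll compare this with the predicted corners to check the offset in the grip.

```bash
python3 -c "
from h import *
def cor(cx,cy,z,yaw,h):
    a=np.radians(yaw);r=np.array([[np.cos(a),-np.sin(a)],[np.sin(a),np.cos(a)]])
    for q in [(-h,-h),(h,-h),(h,h),(-h,h)]:
        p=pj('scene',[*(r@q+[cx,cy]),z]);print(((p-[225,160]+.5)*4+[400,0]).round(0),end=' ')
    print()
cor(588.6,47.5,25,8.3,45);cor(588.6,47.5,25,8.3,28);cor(588.6,47.5,0,8.3,45)
z=79.5
print('motor');cor(587.9,48.1,z,8.3,21);cor(587.9,48.1,z+46,8.3,21)
for h in (46,86): print(((pj('scene',[587.9,48.1,z+h])-[225,160]+.5)*4+[400,0]).round(0))
"
```

```text
[500. 301.] [647. 341.] [693. 228.] [553. 193.] 
[538. 287.] [628. 311.] [658. 242.] [570. 219.] 
[502. 328.] [646. 367.] [692. 255.] [554. 219.] 
motor
[550. 220.] [620. 238.] [643. 185.] [575. 168.] 
[548. 165.] [621. 183.] [644. 131.] [574. 113.] 
[597. 148.]
[596.  97.]
```

```bash
python3 -c "
import cv2
a=cv2.imread('pics/b.png')[60:260,520:720]
a=cv2.resize(a,(600,600),interpolation=2)
cv2.imwrite('pics/b2.png',a)"
```

```text
(no output)
```

View pics/b2.png

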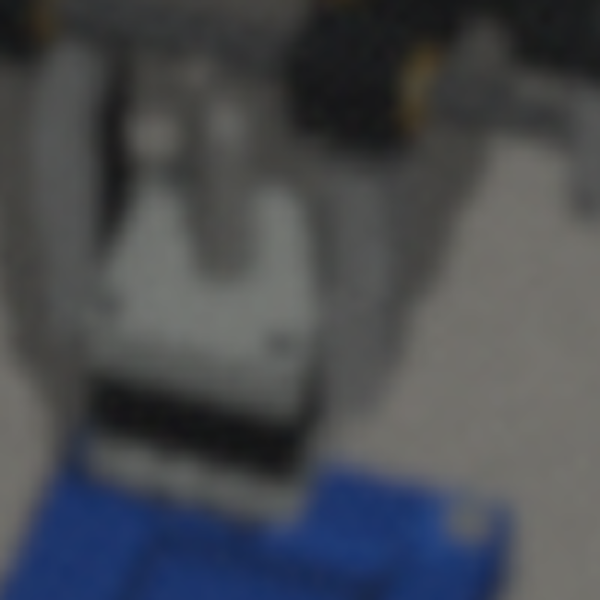

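Predicted motor and jig corners match the picture to about 0.5 px (1 mm), so the motor is centred. Lowering.

```bash
python3 -m inch '[[-0.001,0.001,0.02,0],[-0.001,0.001,0.035,0],[-0.001,0.001,0.045,0],[-0.001,0.001,0.05,0],[-0.001,0.001,0.055,0],[-0.001,0.001,0.06,0],[-0.001,0.001,0.06,0]]'
python3 -c "
from h import *
go(588.6,47.5,45.5,98.3)"
```

```text
time: 7.3
tool_pos: [589.2, 46.4, 55.3]
orientation: [-180.0, -0.0, 98.2]
wrist_force: [-1.0, 0.0, -2.1]
grip_width: 0.446
grasp_force: 30.0
t 7.3 pos [589.2  46.4  55.3] rpy [-180.    -0.    98.2] F [-1.   0.  -2.1]
row [ 0.0012 -0.0004  0.0098 -0.0009]
```

```bash
python3 -m inch '[[0.001,0,0.002,0],[0.001,0,0.004,0],[0.001,0,0.006,0],[0.001,0,0.008,0],[0.001,0,0.009,0],[0.001,0,0.009,0]]'
python3 -c "
from h import *
go(588.6,47.5,45.5,98.3)"
```

```text
time: 8.05
tool_pos: [589.1, 47.4, 46.3]
orientation: [-180.0, -0.0, 98.2]
wrist_force: [-0.7, -0.0, -2.9]
grip_width: 0.445
grasp_force: 30.0
t 8.05 pos [589.1  47.4  46.3] rpy [-180.    -0.    98.2] F [-0.7 -0.  -2.9]
row [ 0.0001 -0.0004  0.0008 -0.0009]
```

```bash
python3 -m inch '[[0,0,0.0005,0],[0,0,0.001,0],[0,0,0.001,0],[0,0,0.001,0]]'
python3 -m inch '[[0,0,0,0],[0,0,0,0],[0,0,0,0]]' 0.6
python3 -m inch '[[0,0,-0.03,0],[0,0,-0.06,0],[0,0,-0.10,0],[0,0,-0.14,0],[0,0,-0.15,0],[0,0,-0.15,0],[0,0,-0.15,0]]'
python3 -c "
from h import *
go(588.7,-274.2,130,98.3-45)"
```

```text
time: 8.55
tool_pos: [589.1, 47.4, 45.5]
orientation: [-180.0, -0.0, 98.2]
wrist_force: [-0.1, -1.0, -1.1]
grip_width: 0.448
grasp_force: 30.0
time: 8.93
tool_pos: [589.2, 47.5, 45.5]
orientation: [180.0, -0.0, 98.3]
wrist_force: [0.5, -0.8, 0.5]
grip_width: 0.599
grasp_force: 0.0
time: 9.8
tool_pos: [588.6, 47.3, 194.2]
orientation: [-179.9, -0.0, 98.3]
wrist_force: [-0.8, -0.4, -0.0]
grip_width: 0.601
grasp_force: 0.0
t 9.8 pos [588.6  47.3 194.2] rpy [-179.9   -0.    98.3] F [-0.8 -0.4 -0. ]
row [-0.3182 -0.046   0.0642  0.7845]
```

```bash
python3 -m inch '[[-0.06,-0.009,0.02,0],[-0.12,-0.018,0.04,0],[-0.18,-0.027,0.06,0],[-0.24,-0.036,0.08,0],[-0.29,-0.043,0.09,0],[-0.318,-0.046,0.09,0],[-0.318,-0.046,0.09,0],[-0.318,-0.046,0.09,0]]' 0.5
python3 -c "
from h import *;import cv2
go(588.7,-274.2,22,98.3)
t=ctrl.grab_frame('top');s=ctrl.grab_frame('scene')
cv2.imwrite('pics/t2.png',t[:,:,::-1]);cv2.imwrite('pics/s2.png',s[:,:,::-1])
f=lambda im,x,y:cv2.resize(im[y:y+50,x:x+66],None,fx=6,fy=6,interpolation=2)
a=np.vstack([np.hstack([f(t,240,185),f(s,240,190)]),np.hstack([f(t,355,205),f(s,165,305)])])
cv2.imwrite('pics/c.png',a[:,:,::-1])"
```

```text
time: 10.8
tool_pos: [589.1, -272.6, 104.7]
orientation: [-180.0, -0.1, 98.3]
wrist_force: [0.4, 0.1, -0.4]
grip_width: 0.504
grasp_force: 0.0
t 10.8 pos [ 589.1 -272.6  104.7] rpy [-1.80e+02 -1.00e-01  9.83e+01] F [ 0.4  0.1 -0.4]
row [-0.0015 -0.0006  0.0827  0.0002]
```

View pics/c.png

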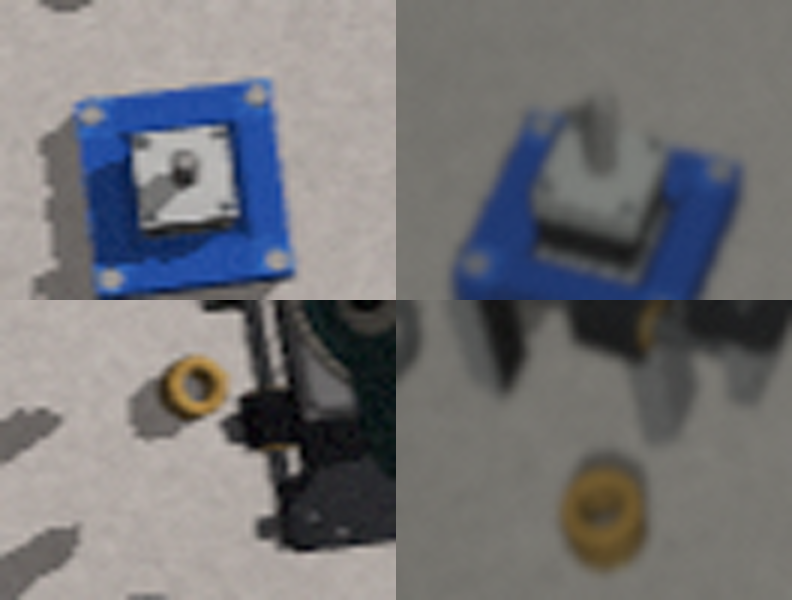

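The motor stands squarely in the pocket (top view centre near crop (186,177), shaft tip (184,157)). The sleeve stands untouched, with its top at scene crop (603,505). Next, triangulating the shaft and sleeve.

```bash
python3 -c "
from h import *
c=lambda x,y,ox,oy,px,py:(ox+(x-px+.5)/6-.5,oy+(y-py+.5)/6-.5)
print('motor',sq('top',[c(x,y,240,185,0,0) for x,y in[(142,145),(222,130),(235,212),(150,217)]],56))
print('motorcorner',sq('top',[c(x,y,240,185,0,0) for x,y in[(132,134),(229,124),(240,218),(141,228)]],56))
print('tip',bp('top',*c(184,158,240,185,0,0),96),bp('scene',*c(606,97,240,190,396,0),96))
print('foot',bp('scene',*c(602,165,240,190,396,0),56))
print('sleeve',bp('top',*c(196,384,355,205,0,300),22),bp('scene',*c(603,504,165,305,396,300),22))
print('jig',sq('top',[c(x,y,240,185,0,0) for x,y in[(91,115),(257,95),(278,260),(111,279)]],25))
"
```

```text
motor (array([589.1,  46.5]), np.float64(8.7), array([36.2, 37.2, 37.6, 32.4]))
motorcorner (array([589.1,  47.3]), np.float64(7.3), array([43.4, 42.4, 44. , 42.3]))
tip [590.79795846  48.54958976] [590.17474626  47.7106177 ]
foot [588.3912644   47.35801419]
sleeve [ 589.05073216 -273.54638201] [ 588.49376122 -276.71535671]
jig (array([588.7,  47.4]), np.float64(8.2), array([76.5, 76.5, 76.1, 75.8]))
```

```bash
python3 -m inch '[[-0.002,0,0.03,0],[-0.002,0,0.055,0],[-0.002,0,0.07,0],[-0.002,0,0.078,0],[-0.002,0,0.08,0],[-0.002,0,0.08,0],[-0.002,0,0.08,0]]' >/dev/null
python3 -c "
from h import *
go(588.8,-274.5,22,98.3)"
```

```text
t 11.78 pos [ 589.8 -276.    26. ] rpy [180.    0.   98.2] F [-0.2 -0.2 -0.5]
row [ 0.0016 -0.0008  0.004  -0.001 ]
```

```bash
python3 -m inch '[[0.0015,-0.001,0.002,-0.001],[0.0015,-0.001,0.004,-0.001],[0.0015,-0.001,0.004,-0.001]]' >/dev/null
python3 -c "
from h import *
go(588.8,-274.5,22,98.3)"
python3 -m inch '[[0,0,0,0],[0,0,0,0],[0,0,0,0],[0,0,0,0],[0,0,0,0],[0,0,0,0]]' 0.15
python3 -c "
from h import *
go(588.8,-274.5,22,98.3)"
```

```text
t 12.15 pos [ 588.2 -274.5   21.2] rpy [-180.    -0.    98.3] F [ 0.6  0.4 -0.4]
row [-0.0001  0.0006 -0.0008  0.0001]
time: 12.9
tool_pos: [588.4, -274.5, 21.4]
orientation: [180.0, -0.0, 98.3]
wrist_force: [-0.8, -0.6, -0.7]
grip_width: 0.29
grasp_force: 30.0
t 12.9 pos [ 588.4 -274.5   21.4] rpy [180.   -0.   98.3] F [-0.8 -0.6 -0.7]
row [-0.      0.0004 -0.0006  0.0001]
```

Sleeve gripped (about 27.3 mm wide). Lifting it and moving over the shaft.

```bash
python3 -m inch '[[0,0,-0.03,0],[0,0,-0.07,0],[0.04,0.006,-0.12,0],[0.1,0.015,-0.14,0],[0.16,0.024,-0.14,0],[0.22,0.033,-0.14,0],[0.28,0.042,-0.14,0],[0.31,0.046,-0.14,0],[0.3185,0.0475,-0.14,0],[0.3185,0.0475,-0.14,0]]' >/dev/null
python3 -m inch '[[0.0,0,0.03,0],[0,0,0.03,0],[0,0,0.03,0]]' 
python3 -c "
from h import *;import cv2
go(589.3,47.5,122,98.3)
s=ctrl.grab_frame('scene');p=ctrl.get_obs()['tool_pos']
f=lambda im,x,y:cv2.resize(im[y:y+60,x:x+60],None,fx=10,fy=10,interpolation=2)
cv2.imwrite('pics/d.png',f(s,240,170)[:,:,::-1])
q=lambda X:((pj('scene',X)-[240,170]+.5)*10).round()
print('sleeve bottom,top',q([p[0],p[1],p[2]-21.4]),q([p[0],p[1],p[2]+.6]),'tip',q([589.3,47.5,96]),'foot',q([589.3,47.5,56]))"
```

```text
time: 14.52
tool_pos: [589.7, 46.7, 132.2]
orientation: [180.0, 0.0, 98.2]
wrist_force: [-0.0, -0.3, -0.2]
grip_width: 0.292
grasp_force: 30.0
t 14.53 pos [589.7  46.7 132.2] rpy [180.    0.   98.2] F [-0.  -0.3 -0.2]
row [ 0.0009 -0.0003  0.0102 -0.0011]
sleeve bottom,top [348. 319.] [347. 252.] tip [347. 362.] foot [348. 477.]
```

View pics/d.png

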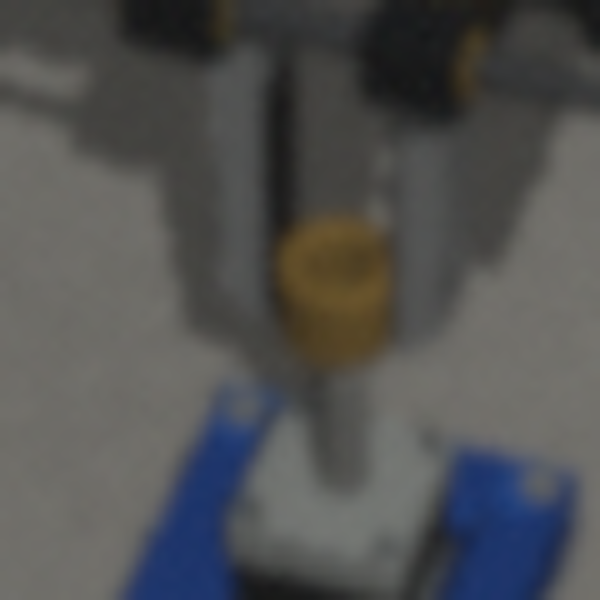

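The picture shows the sleeve level above the shaft: sleeve top centre near crop (337,260), shaft foot near (342,473). Compared with the prediction, the sleeve sits a couple of mm towards −y in the grip. I'll measure that from its silhouette.

Run:
```python
from h import *;import cv2
from scipy.optimize import minimize
ts=np.linspace(0,2*np.pi,60)
def sil(n,x,y,z,o,k):
    P=np.array([pj(n,[x+14*np.cos(t),y+14*np.sin(t),z+h]) for h in(0,22) for t in ts])
    P=((P-o+.5)*k).astype(np.float32);return cv2.moments(cv2.convexHull(P))
def cen(m): return np.array([m['m10'],m['m01']])/m['m00'],m['m00']
def fit(n,im,o,k,z,g):
    im=im.astype(int);b,gg,r=im[...,0],im[...,1],im[...,2]
    mk=((r-b)>0.3*r).astype(np.uint8)
    nl,lab,st,ct=cv2.connectedComponentsWithStats(mk);i=1+np.argmax(st[1:,4]);c=ct[i]+.5
    e=lambda q:np.sum((cen(sil(n,q[0],q[1],z,o,k))[0]-c)**2)
    q=minimize(e,g,method='Nelder-Mead').x
    print(n,q.round(1),"area seen/pred",st[i,4],round(cen(sil(n,*q,z,o,k))[1]),st[i,:4])
f=lambda p,x,y:cv2.resize(cv2.imread(p)[y:y+50,x:x+50],None,fx=10,fy=10,interpolation=2)
fit('top',f('pics/t2.png',362,195),[362,195],10,0,[589,-274])
fit('scene',f('pics/s2.png',175,313),[175,313],10,0,[589,-274])
fit('scene',cv2.imread('pics/d.png')[180:400,250:420],[265,188],10,132.2-21.4,[589,47])
```

```text
Traceback (most recent call last):
  File "h.py", line 8, in pj
    m=ctrl.camera_model(n);p=np.array(m["R"])@X+m["t"];return np.array([m["fx"]*p[0]/p[2]+m["cx"],m["fy"]*p[1]/p[2]+m["cy"]])
ValueError: time passes only in moves, steps and waits
```

```bash
sed -i 's/ctrl.camera_model(n)/cam(n)/; 2a from functools import lru_cache\ncam=lru_cache(lambda n:ctrl.camera_model(n))' h.py
python3 - <<'E'
from h import *;import cv2
from scipy.optimize import minimize
ts=np.linspace(0,2*np.pi,60)
def sil(n,x,y,z,o,k):
    P=np.array([pj(n,[x+14*np.cos(t),y+14*np.sin(t),z+h]) for h in(0,22) for t in ts])
    P=((P-o+.5)*k).astype(np.float32);return cv2.moments(cv2.convexHull(P))
def cen(m): return np.array([m['m10'],m['m01']])/m['m00'],m['m00']
def fit(n,im,o,k,z,g):
    im=im.astype(int);b,r=im[...,0],im[...,2]
    mk=((r-b)>0.3*r).astype(np.uint8)
    nl,lab,st,ct=cv2.connectedComponentsWithStats(mk);i=1+np.argmax(st[1:,4])
    cs,_=cv2.findContours((lab==i).astype(np.uint8),0,2);c,ar=cen(cv2.moments(cv2.convexHull(np.vstack(cs))));c=c+.5
    e=lambda q:np.sum((cen(sil(n,q[0],q[1],z,o,k))[0]-c)**2)
    q=minimize(e,g,method='Nelder-Mead').x
    print(n,q.round(1),"area seen/pred",ar,round(cen(sil(n,*q,z,o,k))[1]),st[i,:4])
f=lambda p,x,y:cv2.resize(cv2.imread(p)[y:y+50,x:x+50],None,fx=10,fy=10,interpolation=2)
fit('top',f('pics/t2.png',362,195),[362,195],10,0,[589,-274])
fit('scene',f('pics/s2.png',175,313),[175,313],10,0,[589,-274])
fit('scene',cv2.imread('pics/d.png')[180:400,250:420],[265,188],10,132.2-21.4,[589,47])
E
```

```text
top [ 589.  -275.4] area seen/pred 9170.0 10482 [196 193 115 107]
scene [ 587.  -276.3] area seen/pred 18730.5 21732 [175 196 139 172]
scene [587.5  45. ] area seen/pred 15475.5 17555 [ 23  34 120 155]
```

Silhouettes put the sleeve about 1.5 mm on the −y side of the TCP, so I shift +2.3 mm along tool x and go down gently.

```bash
python3 -m inch '[[0.0023,0,0.005,0],[0.0023,0,0.01,0],[0.0023,0,0.014,0],[0.0023,0,0.018,0],[0.0023,0,0.021,0],[0.0023,0,0.023,0],[0.0023,0,0.023,0]]'
python3 -c "
from h import *
go(589.3,49,77.4,98.3);print(ctrl.get_obs()['ft_torque'].round(2))"
```

```text
time: 15.45
tool_pos: [589.0, 49.8, 108.3]
orientation: [-180.0, -0.0, 98.3]
wrist_force: [-0.3, -0.6, -0.6]
grip_width: 0.294
grasp_force: 30.0
t 15.45 pos [589.   49.8 108.3] rpy [-180.    -0.    98.3] F [-0.3 -0.6 -0.6]
row [-0.0008  0.0002  0.0309  0.0002]
[-0.02 -0.13 -0.03]
```

```bash
python3 -m inch '[[-0.0007,0,0.002,0],[-0.0007,0,0.007,0],[-0.0007,0,0.012,0],[-0.0007,0,0.017,0],[-0.0007,0,0.022,0],[-0.0007,0,0.026,0],[-0.0007,0,0.028,0],[-0.0007,0,0.028,0]]'
python3 -c "
from h import *
go(589.3,49,77.4,98.3);print(ctrl.get_obs()['ft_torque'].round(2))"
```

```text
time: 16.45
tool_pos: [589.0, 49.1, 80.4]
orientation: [-180.0, -0.0, 98.3]
wrist_force: [-0.1, 0.1, -0.9]
grip_width: 0.291
grasp_force: 30.0
t 16.45 pos [589.   49.1  80.4] rpy [-180.    -0.    98.3] F [-0.1  0.1 -0.9]
row [-0.0001  0.0002  0.003   0.0001]
[-0.02 -0.07 -0.02]
```

```bash
python3 -m inch '[[0,0,0.001,0],[0,0,0.002,0],[0,0,0.0026,0],[0,0,0.0032,0],[0,0,0.0032,0],[0,0,0.0032,0]]'
```

```text
time: 17.2
tool_pos: [589.1, 49.1, 77.4]
orientation: [180.0, 0.0, 98.3]
wrist_force: [-1.7, -0.8, 4.6]
grip_width: 0.294
grasp_force: 30.0
```

The wrist force rises to 4.6 N at the expected height, so the sleeve is on the motor's top face. Releasing and backing off.

```bash
python3 -m inch '[[0,0,0,0],[0,0,0,0],[0,0,0,0]]' 0.5
python3 -m inch '[[0,0,-0.03,0],[0,0,-0.07,0],[0,0,-0.12,0],[-0.05,0,-0.14,0],[-0.11,0,-0.14,0],[-0.17,0,-0.14,0],[-0.23,0,-0.14,0],[-0.25,0,-0.14,0],[-0.25,0,-0.14,0]]'
python3 -c "
from h import *;import cv2
t=ctrl.grab_frame('top');s=ctrl.grab_frame('scene')
f=lambda im,x,y:cv2.resize(im[y:y+50,x:x+50],None,fx=8,fy=8,interpolation=2)
a=np.vstack([np.hstack([f(t,245,185),f(s,245,190)]),cv2.resize(t[70:330],(800,371))[:200*1]]);cv2.imwrite('pics/e.png',a[:,:,::-1])"
```

```text
time: 17.58
tool_pos: [589.0, 49.1, 77.1]
orientation: [-180.0, -0.0, 98.3]
wrist_force: [0.2, 0.1, -0.6]
grip_width: 0.496
grasp_force: 0.0
time: 18.7
tool_pos: [625.0, -199.1, 216.8]
orientation: [-180.0, -0.0, 98.2]
wrist_force: [-0.0, 0.3, -0.4]
grip_width: 0.499
grasp_force: 0.0
```

View pics/e.png

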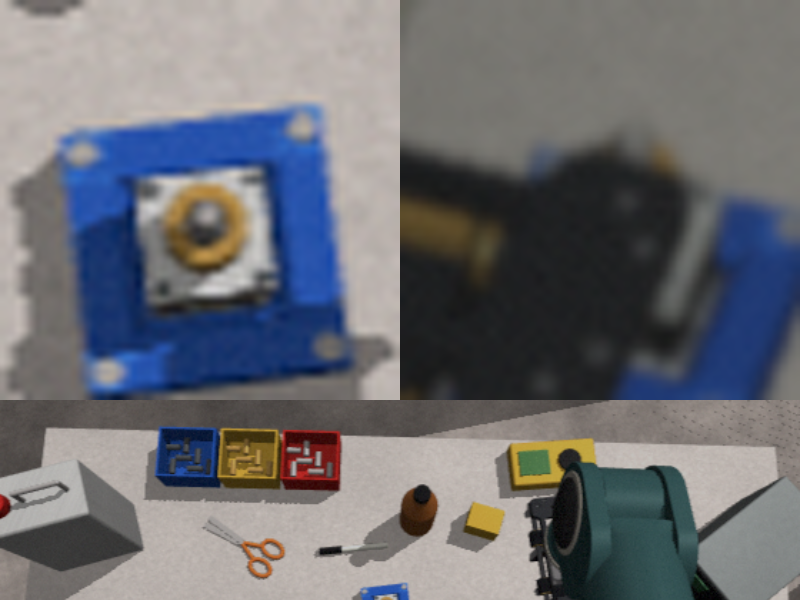

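The motor sits square in the pocket, and the sleeve is around the shaft on its top face (top-view crop (207,225)). The bystanders in view haven't moved, and the gripper is clear.

```bash
python3 -c "
from workcell import ctrl
print(ctrl.hand_in())"
```

```text
the job is handed in; nothing more can be done
None
```

The small gearmotor is seated squarely in the jig pocket with the brass sleeve down on its top face; I released it, backed the arm clear and handed the job in at about 19 s (the result was not reported back).

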